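Empty the cap jar into the tray

TASK

Lift the lime-lidded jar of screw caps, lid still on, out of the carton and stand it on the round blue mat, let go, then take off its loose lid and lay that on the bench. Take the jar again at an angle, tip all four caps out of it into the white tray, and stand the empty jar upright on the mat again. Leave the navy-lidded jar, the amber bottle and the blue tip box where they are.

Things in the scene. Friction and masses are not known exactly. Their poses are not given: they have to be found in the camera images.
- jar: open round jar of clear pale-blue plastic with a navy line at its foot, straight sides, 64 mm outside diameter, 90 mm high, wall 4 mm, floor 5 mm thick, about 160 g; origin: centre of its underside, z towards its mouth. Starts upright inside the carton with the lid on and four caps in it
- lid: lime-yellow lid lying loosely in the jar's mouth: a plug 48 mm across and 6 mm deep, above it a flange 64 mm across and 4 mm thick, above that a round knob 20 mm across and 14 mm high; origin: centre of the plug's underside (flange underside at z 6 mm, its top at 10 mm, knob top at 24 mm); about 30 g. Seated, its origin is 84 mm above the jar's origin
- cap0: navy screw cap, a solid-looking disc 23 mm across and 14 mm high; origin: centre of its underside (z along its axis); starts inside the jar
- cap1: pale-blue screw cap, a solid-looking disc 23 mm across and 14 mm high; origin: centre of its underside (z along its axis); starts inside the jar
- cap2: pale-blue screw cap, a solid-looking disc 23 mm across and 14 mm high; origin: centre of its underside (z along its axis); starts inside the jar
- cap3: pale-blue screw cap, a solid-looking disc 23 mm across and 14 mm high; origin: centre of its underside (z along its axis); starts inside the jar
- mat: round blue mat on the bench, fixed, 120 mm across, 3 mm thick; origin: centre of its underside
- tray: white open tray, fixed, 230 mm (its x) by 210 mm (its y), 28 mm high, walls and floor 4 mm thick; origin: centre of its underside. Either left or right of the mat
- carton: open brown cardboard box, fixed, 160 mm (its x) by 240 mm (its y), 60 mm high, walls and floor 4 mm thick; origin: centre of its underside. The jar and the navy-lidded jar stand in it side by side along its y, in either order
- blue_jar: closed jar with a navy lid, 62 mm across, 100 mm high, standing in the carton; origin: centre of its underside; leave alone
- amber_bottle: amber bottle, 50 mm across, 110 mm high, beyond the mat to one side; origin: centre of its underside; leave alone
- tip_box: blue box with a pale top, 60 by 90 mm, 55 mm high, beyond the mat to the other side; origin: centre of its underside; leave alone
Things that resemble listed ones, but are neither listed nor needed, are in the scene too. Leave any pink or turquoise look-alike of the lid alone.

How it is judged:
By the outcome, as a careful person would: the job done as asked, in the order asked, and still so for the second after the job is handed in, with the robot touching nothing.
It also fails if it takes over 70 s, if anything falls off the work surface, if the arm or the gripper's body presses on something with over 40 N, if the wrist force passes 120 N, or if a joint passes its speed limit or range.

ROBOT

A 6-joint arm with a two-finger parallel gripper is mounted at the origin on the work surface. World frame = base frame: x ahead of the robot, y to its left, z up, the work surface at z = 0. Lengths are in m, angles in rad, forces in N, time in s.
With the tool pointing down it reaches from about 0.25 to 0.775 m from the base axis. Payload 4 kg.
Tool frame: the origin (TCP) lies at the very end of the fingers, on their centre line; the grasp point (between the pads) lies 19 mm behind it (robot.hold_point_z is the distance from the TCP to the grasp point, in m); z points along the fingers, y is the line along which they close (so a half turn about z gives the same grasp; the last joint's range is limited). The gripper opens to 94 mm and grips with 3 to 60 N. Pads are 16 mm wide; open, the fingers measure 119 mm over their backs; the gripper's body (75 mm by 177 mm) begins 78 mm behind the grasp point.
Start: joints at [1.174, 0.087, 1.371, -0, 1.684, -0.103], TCP at [0.159, 0.526, 0.206] pointing down, gripper open.
Joint ranges: [-3.1, 3.1], [-0.76, 2.03], [0.27, 2.55], [-1.08, 4.22], [0.17, 2.65], [-2.57, 2.57]. Speed limits (rad/s): [2.79, 2.79, 3.14, 3.14, 3.14, 3.14].

INTERFACE

Orientations are given as [roll, pitch, yaw] about the fixed x, y, z axes, in that order (R = Rz(yaw) Ry(pitch) Rx(roll)).
In Python, from bench import robot gives the robot as it stands.
- The arm moves only by the tool carry_out, never from a script. Its argument "steps" is a list of rows, each a list of 3 entries, a list of its own where there are three numbers: the shift along the tool's x, y, z in m, then the turn about the tool's z in units of 10 degrees (1.0 is 10 degrees), then the closure, from -1 (fully open) to 1 (shut). In form: [[[tx, ty, tz], roll, jaw], ...]. A call has 1 to 10 rows; each row is the pose to reach, as a shift and turn from the pose commanded when the call began, along the tool's axes at that moment; what a row does not reach only later rows make up. A row lasts 1/8 s, in which the tool goes at most 62.5 mm and 10.7 degrees, less where a joint would pass 70% of its speed; a pose out of reach is approached as far as the arm can. A call with a gripper value outside its range is refused whole. The fingers move at their own pace and stop on an object; the grip force is fixed at half the most. Time passes only in rows, so rows that repeat a pose let the fingers close. It gives the time, the measured TCP pose, the force, the opening and the grip force at its end, in the units of the state.
- robot.get_obs(): the state, without advancing time (a new reading comes with each control period).
- robot.snapshot(name): name is "side" or "top" or "wrist"; returns a dict with "image" (400x640x3 uint8, red, green, blue), "z_map" (400x640 float32, m along the optical axis (not along the pixel's ray), 0 where there is no reading), "mtx" (3x3 intrinsics, pixels), "D" ([k1, k2, p1, p2, k3] as OpenCV has them; the pictures are not rectified), "R" (3x3) and "t" (3): a world point X has camera coordinates R X + t. Camera axes: x right, y down, z forward; pixel columns grow to the right and rows downward; lengths in m; the calibration is good to about 2 mm. A picture is of the moment at which its call begins.
- robot.close_job(): hands the job in; it is judged then, once.
The state is a dict: "time": time; "joint_positions": joint angles; "qvel": joint speeds; "joint_torque": joint torques, N m; "tool_pos": TCP position; "ee_rot": TCP orientation; "wrist_force": force on the tool from outside, world axes, zero at the start; "wrist_torque": the same for the moment, N m; "width": finger opening in m; "finger_force": force on a finger pad.
Only numpy, scipy, OpenCV 4.12 (cv2) and the standard library are available. Lean on these libraries where they do the work, as an engineer would, in place of code of your own. Each camera call takes 0.05 s, during which the arm holds its last target. There are 200 camera calls.

## Working session

There is one attempt and no reset: what is moved stays moved. The work goes in short steps, Python scripts to look and compute and a tool call to move; the robot and the scene stay as the last step left them, time stands still between calls to the robot, and variables do not carry over. Pictures are saved under pics/ and viewed, at most 10 in all, crops included, and the job is handed in when it is done.

Besides the shell and the picture viewer there is one more tool, called after "Call:" by a JSON object that holds its "api" and its "payload", one argument or row to a line. carry_out: Moves the arm, as the interface text tells. Its arguments: {"type":"object","properties":{"steps":{"type":"array","items":{"type":"array"}}},"required":["steps"]}

```bash
mkdir -p pics && ls
python3 - <<'E'
from bench import robot
import cv2,numpy as np
o=robot.get_obs();print({k:np.round(v,3) for k,v in o.items()}, robot.hold_point_z)
for n in("top","side"):
    s=robot.snapshot(n);np.savez(f"pics/{n}0.npz",**s);cv2.imwrite(f"pics/{n}0.png",s["image"][:,:,::-1])
    print(n,s["R"].round(3).tolist(),s["t"].round(3),s["D"],s["mtx"].round(1).tolist())
E
```

```text
pics
{'time': np.float64(0.0), 'joint_positions': array([ 1.174,  0.088,  1.372, -0.   ,  1.684, -0.103]), 'qvel': array([-0.   ,  0.001,  0.002,  0.001,  0.001,  0.   ]), 'joint_torque': array([-2.0000e-03, -3.4019e+01, -3.0242e+01,  7.1000e-02,  3.3000e-02,
       -0.0000e+00]), 'tool_pos': array([0.159, 0.526, 0.204]), 'ee_rot': array([-3.139, -0.   ,  2.848]), 'wrist_force': array([ 0.2  , -0.047, -0.037]), 'wrist_torque': array([ 0.   ,  0.026, -0.027]), 'finger_force': np.float64(0.0), 'width': np.float64(0.094)} 0.0188
top [[-0.03, -0.999, -0.025], [-0.993, 0.033, -0.112], [0.113, 0.021, -0.993]] [0.07  0.517 1.265] [-0.05620021  0.          0.          0.          0.        ] [[445.1, 0.0, 310.6], [0.0, 445.1, 203.1], [0.0, 0.0, 1.0]]
side [[0.808, -0.588, -0.014], [-0.356, -0.469, -0.809], [0.469, 0.659, -0.588]] [-0.407  0.294  0.924] [-0.08278887  0.          0.          0.          0.        ] [[407.9, 0.0, 319.0], [0.0, 407.9, 197.5], [0.0, 0.0, 1.0]]
```

View pics/top0.png

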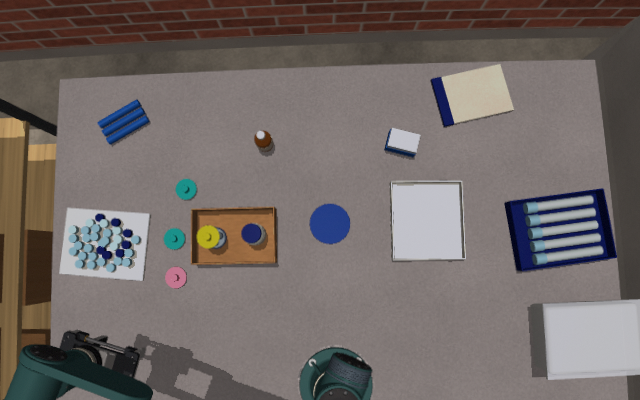

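View pics/side0.png

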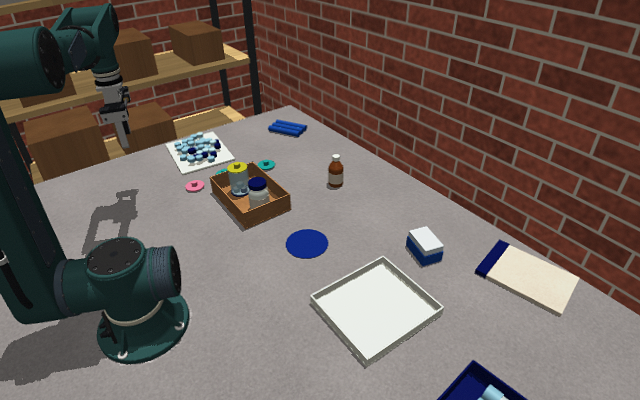

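Top view: the lime lid on the jar is at (209,237) in the carton. What could be mistaken for it: turquoise lids at (187,189) and (174,239), the pink lid at (176,278), and the navy-lidded jar at (252,234). The mat is at (330,224), the tray at (428,221), the bottle at (263,139) and the tip box at (402,143). I choose the lime one at (209,237) and will check it in a crop.

```bash
cat > h.py <<'E'
import cv2,numpy as np
from scipy.spatial.transform import Rotation as Ro
def ray(s,px,z):
    u=cv2.undistortPoints(np.array(px,float).reshape(-1,1,2),s["mtx"],s["D"]).reshape(-1,2)
    d=np.c_[u,np.ones(len(u))]@s["R"]; c=-s["R"].T@s["t"]
    return c+d*((z-c[2])/d[:,2])[:,None]
def pts(s,m):   # depth -> world points of mask
    r,c=np.nonzero(m&(s["z_map"]>0)); px=np.c_[c,r].astype(float)
    u=cv2.undistortPoints(px.reshape(-1,1,2),s["mtx"],s["D"]).reshape(-1,2)
    return ((np.c_[u,np.ones(len(u))]*s["z_map"][r,c][:,None])-s["t"])@s["R"]
def mask(s,lo,hi,box=None):
    h=cv2.cvtColor(s["image"],cv2.COLOR_RGB2HSV); m=cv2.inRange(h,lo,hi)>0
    if box: k=np.zeros_like(m);k[box[1]:box[3],box[0]:box[2]]=1;m&=k
    return m
def circ(s,m,z):  # ray-cast contour of biggest blob, min enclosing circle
    c=max(cv2.findContours(m.astype(np.uint8),0,1)[0],key=cv2.contourArea).reshape(-1,2)
    P=ray(s,c,z)[:,:2]; (x,y),r=cv2.minEnclosingCircle(P.astype(np.float32)); return np.round([x,y,r],4)
def tool(o):      # TCP pose
    return np.array(o["tool_pos"]),Ro.from_euler("xyz",o["ee_rot"]).as_matrix()
E
python3 - <<'E'
from h import *
s=dict(np.load("pics/top0.npz"))
lime=mask(s,(22,120,90),(38,255,255),(190,215,230,260)); print("lime",circ(s,lime,.104+.0))
P=pts(s,lime);print(P.min(0),P.max(0),np.median(P,0))
fl=P[P[:,2]<np.median(P[:,2])+.006]
print("mat",circ(s,mask(s,(105,120,60),(128,255,255),(300,195,360,250)),.003))
print("bluejar",circ(s,mask(s,(105,120,40),(128,255,255),(240,220,266,250)),.10))
w=mask(s,(0,0,150),(180,60,255),(380,170,480,270))
c=max(cv2.findContours(w.astype(np.uint8),0,1)[0],key=cv2.contourArea);Q=ray(s,c,.028)
print("tray",cv2.minAreaRect(Q[:,:2].astype(np.float32)))
b=mask(s,(5,100,50),(18,255,255),(185,200,285,275))
c=max(cv2.findContours(b.astype(np.uint8),0,1)[0],key=cv2.contourArea);Q=ray(s,c,.06)
print("carton",cv2.minAreaRect(Q[:,:2].astype(np.float32)))
for n,px,z in(("bottle",(263,136),.11),("tip",(404,139),.055),("t1",(187,189),.02),("t2",(174,239),.02),("pink",(176,278),.02)):print(n,ray(s,[px],z))
t=dict(np.load("pics/side0.npz"))
lm=mask(t,(22,120,90),(38,255,255),(215,150,260,200));Q=pts(t,lm);print("side lime",Q.min(0),Q.max(0),np.median(Q,0))
a=cv2.resize(s["image"][170:290,150:290],None,fx=4,fy=4);b=cv2.resize(t["image"][140:230,190:300],None,fx=3,fy=3)
im=np.zeros((480,560+0,3),np.uint8);im[:]=a;cv2.imwrite("pics/crop0.png",im[:,:,::-1])
E
```

```text
lime [0.4277 0.3381 0.0329]
[ 0.39751552  0.3077963  -0.0022894 ] [0.46610844 0.39480019 0.11901962] [0.42811643 0.33929885 0.09846557]
mat [4.599e-01 4.000e-04 5.930e-02]
bluejar [0.4335 0.2184 0.0264]
tray ((0.4612618088722229, -0.28383511304855347), (0.20943565666675568, 0.22977066040039062), 88.7788314819336)
carton ((0.43041670322418213, 0.2754022479057312), (0.2434477061033249, 0.15943877398967743), 89.69054412841797)
bottle [[0.70204978 0.17926686 0.11      ]]
tip [[ 0.69355842 -0.2226033   0.055     ]]
t1 [[0.57399617 0.42063937 0.02      ]]
t2 [[0.42658015 0.45941261 0.02      ]]
pink [[0.31273462 0.4534099  0.02      ]]
side lime [0.39830958 0.30744678 0.05341735] [0.49084862 0.39910715 0.11565794] [0.42538742 0.333816   0.09919747]
```

View pics/crop0.png

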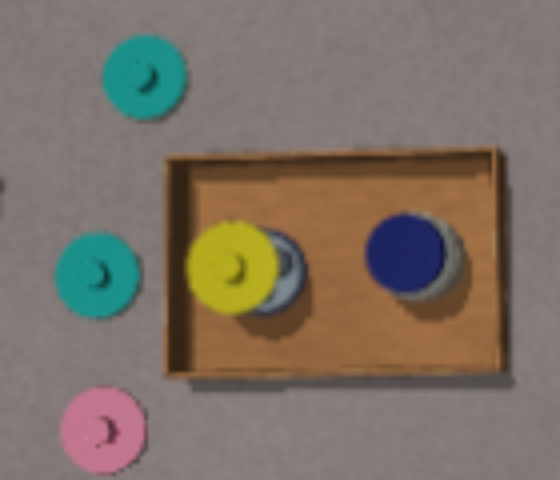

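The lime lid sits in the carton at crop (233,268), with a clear jar and a navy foot line under it, so the choice holds. The moves have no direct tilt, so I'll first test, high in free space, what an out-of-reach target does to tool orientation.

Call:
{"api": "carry_out", "payload": {
  "steps": [
    [[0,0,-0.0625],0,-1],
    [[0,0,-0.125],0,-1],
    [[0,0,-0.1875],0,-1],
    [[0,0,-0.25],0,-1],
    [[0,0,-0.3125],0,-1],
    [[0,0,-0.375],0,-1],
    [[0,0,-0.4375],0,-1],
    [[0,0,-0.5],0,-1],
    [[0,0,-0.56],0,-1],
    [[0,0,-0.62],0,-1]
  ]
}}

```text
time: 1.35
tool_pos: [0.1375, 0.4547, 0.613]
ee_rot: [3.109, 0.0, 2.848]
wrist_force: [0.6, 0.1, 0.1]
width: 0.094
finger_force: 0.0
```

```bash
python3 -c "
from bench import robot
o=robot.get_obs();print(o['joint_positions'].round(3),o['tool_pos'],o['ee_rot'],o['qvel'].round(2))"
```

```text
[ 1.155  0.265  0.274  0.007  2.571 -0.116] [0.13745037 0.45470072 0.61299454] [3.10902909e+00 4.06583548e-04 2.84782081e+00] [-0.03 -0.12 -0.    0.    0.14 -0.02]
```

Call:
{"api": "carry_out", "payload": {
  "steps": [
    [[0,0,-0.0625],0,-1],
    [[0,0,-0.125],0,-1],
    [[0,0,-0.1875],0,-1],
    [[0,0,-0.25],0,-1],
    [[0,0,-0.3125],0,-1],
    [[0,0,-0.375],0,-1]
  ]
}}

```text
time: 2.1
tool_pos: [0.1135, 0.3751, 0.6601]
ee_rot: [3.08, 0.002, 2.848]
wrist_force: [0.6, -0.2, -0.2]
width: 0.094
finger_force: 0.0
```

```bash
python3 -c "
from bench import robot
o=robot.get_obs();print(o['joint_positions'].round(3),o['tool_pos'],o['ee_rot'],o['qvel'].round(2))"
```

```text
[ 1.125  0.152  0.274  0.017  2.654 -0.137] [0.11352614 0.37509763 0.66013488] [3.07963113e+00 1.60797011e-03 2.84767955e+00] [-0.02 -0.09  0.01 -0.01  0.04 -0.02]
```

Call:
{"api": "carry_out", "payload": {
  "steps": [
    [[0,0,0.06],0,-1],
    [[0,0,0.12],0,-1],
    [[0,0,0.12],0,-1]
  ]
}}

```text
time: 2.48
tool_pos: [0.1156, 0.3818, 0.5288]
ee_rot: [3.103, -0.002, 2.848]
wrist_force: [1.1, 0.7, -0.1]
width: 0.0944
finger_force: 0.0
```

```bash
python3 -c "
from bench import robot
o=robot.get_obs();print(o['joint_positions'].round(3),o['tool_pos'],o['ee_rot'],o['qvel'].round(2))"
```

```text
[ 1.128 -0.101  0.892  0.01   2.312 -0.142] [0.11560486 0.38177905 0.52875437] [ 3.10256082e+00 -1.78506714e-03  2.84764594e+00] [ 0.   -0.13  0.13  0.   -0.19 -0.  ]
```

The commanded pose keeps whatever tilt it picks up at the joint limits, which I can use later. First the straight-down grasp.

```bash
cat >> h.py <<'E'
def plan(T,yaw=None,h=0.0):  # shift in tool axes to put point h behind TCP at T; roll units
    from bench import robot
    o=robot.get_obs();p,R=tool(o); d=np.array(T)-(p-h*R[:,2])
    print("shift",(R.T@d).round(4),"|d|",np.linalg.norm(d).round(3),"roll",None if yaw is None else round(np.degrees((o["ee_rot"][2]-yaw+np.pi)%(2*np.pi)-np.pi)/10,2))
    print("t",o["time"],"q",o["joint_positions"].round(2),"tcp",p.round(4),"tz",R[:,2].round(3),"rpy",np.round(o["ee_rot"],3),"w",round(float(o["width"]),4),"ff",o["finger_force"],"F",np.round(o["wrist_force"],1))
E
python3 -c "
from h import *;plan([.428,.3395,.25],1.571);plan([.428,.3395,.042])"
```

```text
shift [-0.3117  0.0392  0.2799] |d| 0.421 roll 7.31
t 2.475 q [ 1.13 -0.1   0.89  0.01  2.31 -0.14] tcp [0.1156 0.3818 0.5288] tz [ 0.01   0.038 -0.999] rpy [ 3.103e+00 -2.000e-03  2.848e+00] w 0.0944 ff 0.0 F [ 1.1  0.7 -0.1]
shift [-0.3121  0.031   0.4878] |d| 0.58 roll None
t 2.475 q [ 1.13 -0.1   0.89  0.01  2.31 -0.14] tcp [0.1156 0.3818 0.5288] tz [ 0.01   0.038 -0.999] rpy [ 3.103e+00 -2.000e-03  2.848e+00] w 0.0944 ff 0.0 F [ 1.1  0.7 -0.1]
```

Call:
{"api": "carry_out", "payload": {
  "steps": [
    [[-0.045,0.006,0.04],1,-1],
    [[-0.09,0.011,0.08],2,-1],
    [[-0.135,0.017,0.12],3,-1],
    [[-0.18,0.022,0.16],4,-1],
    [[-0.225,0.028,0.2],5,-1],
    [[-0.27,0.034,0.24],6,-1],
    [[-0.312,0.039,0.28],7,-1],
    [[-0.312,0.039,0.28],7.3,-1],
    [[-0.312,0.039,0.28],7.3,-1]
  ]
}}

```text
time: 3.6
tool_pos: [0.4313, 0.3453, 0.2621]
ee_rot: [3.124, -0.057, 1.574]
wrist_force: [-0.0, -1.0, 0.8]
width: 0.094
finger_force: 0.0
```

Run:
```python
from h import *
plan([.428,.3395,.042],1.571)
from bench import robot
s=robot.snapshot("wrist")
m=mask(s,(22,120,90),(38,255,255));print(circ(s,m,.098),m.sum())
cv2.imwrite("pics/w1.png",s["image"][:,:,::-1])
```

```text
shift [-0.0183 -0.0072  0.2193] |d| 0.22 roll 0.02
t 3.6 q [0.55 0.05 1.3  0.04 1.75 0.55] tcp [0.4313 0.3453 0.2621] tz [ 0.017  0.057 -0.998] rpy [ 3.124 -0.057  1.574] w 0.094 ff 0.0 F [-0.  -1.   0.8]
[0.4279 0.3408 0.0321] 2305
```

Call:
{"api": "carry_out", "payload": {
  "steps": [
    [[-0.008,-0.007,0.05],0,-1],
    [[-0.011,-0.0072,0.1],0,-1],
    [[-0.013,-0.0072,0.14],0,-1],
    [[-0.015,-0.0072,0.18],0,-1],
    [[-0.0165,-0.0072,0.21],0,-1],
    [[-0.017,-0.0072,0.219],0,-1],
    [[-0.017,-0.0072,0.219],0,-1],
    [[-0.017,-0.0072,0.219],0,1],
    [[-0.017,-0.0072,0.219],0,1],
    [[-0.017,-0.0072,0.219],0,1]
  ]
}}

```text
time: 4.9
tool_pos: [0.4287, 0.3417, 0.0445]
ee_rot: [3.121, -0.059, 1.574]
wrist_force: [1.8, -0.0, -0.3]
width: 0.0672
finger_force: 0.0
```

Run:
```python
from h import *
plan([.428,.341,.20],1.571)
```

```text
shift [ 0.0084  0.0025 -0.1552] |d| 0.155 roll 0.02
t 4.9 q [0.54 0.13 1.65 0.04 1.31 0.53] tcp [0.4287 0.3417 0.0445] tz [ 0.021  0.059 -0.998] rpy [ 3.121 -0.059  1.574] w 0.0672 ff 0.0 F [ 1.8 -0.  -0.3]
```

Still closing: wait two rows, then lift, slowly at first.

Call:
{"api": "carry_out", "payload": {
  "steps": [
    [[0,0,0],0,1],
    [[0,0,0],0,1],
    [[0.0,0,0],0,1],
    [[0.001,0.0003,-0.02],0,1],
    [[0.003,0.001,-0.05],0,1],
    [[0.006,0.002,-0.1],0,1],
    [[0.009,0.003,-0.15],0,1],
    [[0.0095,0.0032,-0.16],0,1],
    [[0.0095,0.0032,-0.16],0,1]
  ]
}}

```text
time: 6.02
tool_pos: [0.428, 0.3413, 0.2025]
ee_rot: [3.124, -0.057, 1.574]
wrist_force: [-0.0, 0.2, -3.1]
width: 0.0634
finger_force: 30.0
```

Run:
```python
from h import *
plan([.460,.0004,.20],1.571)
plan([.460,.0004,.05],1.571)
from bench import robot
s=robot.snapshot("side");cv2.imwrite("pics/s2.png",cv2.resize(s["image"][60:260,150:400],None,fx=3,fy=3)[:,:,::-1])
```

```text
shift [-0.3406  0.0311 -0.0164] |d| 0.342 roll 0.02
t 6.025 q [0.54 0.04 1.42 0.04 1.63 0.54] tcp [0.428  0.3413 0.2025] tz [ 0.018  0.057 -0.998] rpy [ 3.124 -0.057  1.574] w 0.0634 ff 29.96165822027251 F [-0.   0.2 -3.1]
shift [-0.3492  0.0284  0.1333] |d| 0.375 roll 0.02
t 6.025 q [0.54 0.04 1.42 0.04 1.63 0.54] tcp [0.428  0.3413 0.2025] tz [ 0.018  0.057 -0.998] rpy [ 3.124 -0.057  1.574] w 0.0634 ff 29.96165822027251 F [-0.   0.2 -3.1]
```

View pics/s2.png

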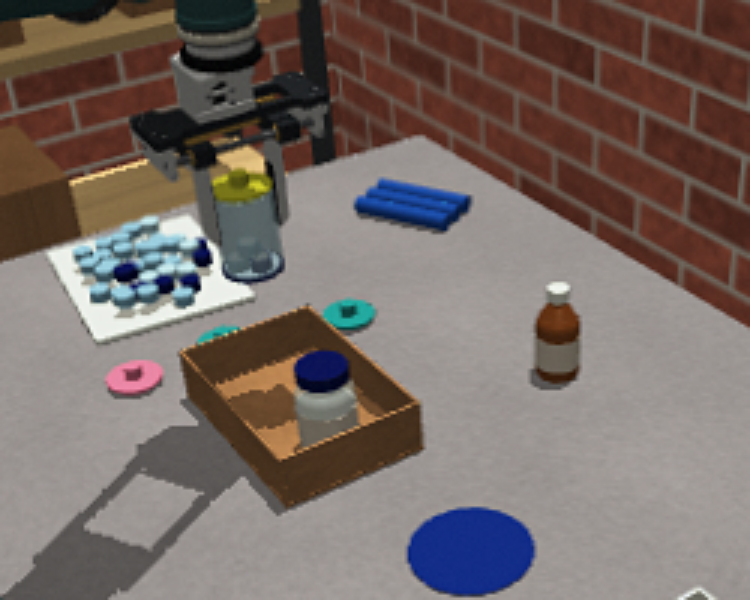

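The jar hangs upright with its lid on at crop (250,225). Carry it to the mat.

Call:
{"api": "carry_out", "payload": {
  "steps": [
    [[-0.03,0.003,-0.001],0,1],
    [[-0.08,0.007,-0.004],0,1],
    [[-0.13,0.012,-0.006],0,1],
    [[-0.18,0.017,-0.008],0,1],
    [[-0.23,0.021,-0.01],0,1],
    [[-0.28,0.026,-0.01],0,1],
    [[-0.32,0.03,-0.005],0,1],
    [[-0.34,0.031,0.01],0,1],
    [[-0.342,0.031,0.03],0,1],
    [[-0.343,0.03,0.05],0,1]
  ]
}}

```text
time: 7.32
tool_pos: [0.4585, 0.0019, 0.1305]
ee_rot: [3.128, -0.059, 1.573]
wrist_force: [-0.6, 0.4, -2.9]
width: 0.0637
finger_force: 30.0
```

Run:
```python
from h import *
plan([.4605,.0015,.044],1.571)
```

```text
shift [-0.0055  0.0008  0.0864] |d| 0.087 roll 0.01
t 7.325 q [-0.17 -0.1   1.71  0.06  1.53 -0.17] tcp [0.4585 0.0019 0.1305] tz [ 0.013  0.059 -0.998] rpy [ 3.128 -0.059  1.573] w 0.0637 ff 29.96937975520268 F [-0.6  0.4 -2.9]
```

Call:
{"api": "carry_out", "payload": {
  "steps": [
    [[-0.003,0.0008,0.04],0,1],
    [[-0.005,0.0008,0.07],0,1],
    [[-0.0055,0.0008,0.08],0,1],
    [[-0.0055,0.0008,0.085],0,1],
    [[-0.0055,0.0008,0.085],0,1]
  ]
}}

```text
time: 7.95
tool_pos: [0.4632, 0.0016, 0.0499]
ee_rot: [3.122, -0.058, 1.574]
wrist_force: [-0.3, -0.0, -2.3]
width: 0.0636
finger_force: 30.0
```

Run:
```python
from h import *
plan([.4605,.0015,.044],1.571)
```

```text
shift [-0.0004 -0.0028  0.0058] |d| 0.006 roll 0.02
t 7.95 q [-0.17 -0.03  1.81  0.06  1.35 -0.18] tcp [0.4632 0.0016 0.0499] tz [ 0.02   0.058 -0.998] rpy [ 3.122 -0.058  1.574] w 0.0636 ff 29.96933270478621 F [-0.3 -0.  -2.3]
```

Call:
{"api": "carry_out", "payload": {
  "steps": [
    [[0,-0.002,0.002],0,1],
    [[0,-0.002,0.004],0,1],
    [[0,-0.002,0.004],0,1]
  ]
}}

```text
time: 8.32
tool_pos: [0.461, 0.0018, 0.0457]
ee_rot: [3.122, -0.058, 1.574]
wrist_force: [0.7, 0.3, -2.4]
width: 0.0638
finger_force: 30.0
```

Run:
```python
from h import *
plan([.4605,.0015,.044],1.571)
from bench import robot
s=robot.snapshot("side");np.savez("pics/s3.npz",**s)
m=mask(s,(22,120,90),(38,255,255),(255,60,360,270));P=pts(s,m);print(P.max(0),np.percentile(P[:,2],[5,50,95]))
```

```text
shift [-0.0004 -0.0006  0.0017] |d| 0.002 roll 0.02
t 8.325 q [-0.17 -0.03  1.82  0.06  1.35 -0.18] tcp [0.461  0.0018 0.0457] tz [ 0.02   0.058 -0.998] rpy [ 3.122 -0.058  1.574] w 0.0638 ff 29.969153059646487 F [ 0.7  0.3 -2.4]
[0.49227914 0.02427576 0.1605332 ] [0.09803082 0.1004142  0.1161957 ]
```

Call:
{"api": "carry_out", "payload": {
  "steps": [
    [[0,-0.0005,0.001],0,1],
    [[0,-0.0005,0.002],0,1],
    [[0,-0.0005,0.002],0,1]
  ]
}}

```text
time: 8.75
tool_pos: [0.4605, 0.002, 0.0438]
ee_rot: [3.122, -0.058, 1.574]
wrist_force: [0.1, 0.2, 0.3]
width: 0.0634
finger_force: 30.0
```

Contact made. Release and rise.

Call:
{"api": "carry_out", "payload": {
  "steps": [
    [[0,0,0],0,-1],
    [[0,0,0],0,-1],
    [[0,0,0],0,-1],
    [[0.001,0,-0.02],0,-1],
    [[0.003,0,-0.06],0,-1],
    [[0.006,0,-0.11],0,-1],
    [[0.009,0,-0.16],0,-1],
    [[0.009,0,-0.16],0,-1]
  ]
}}

```text
time: 9.75
tool_pos: [0.46, 0.0013, 0.209]
ee_rot: [3.112, -0.056, 1.575]
wrist_force: [0.6, -0.3, -0.6]
width: 0.0942
finger_force: 0.0
```

Run:
```python
from h import *
from bench import robot
s=robot.snapshot("wrist");t=robot.snapshot("top")
m=mask(s,(22,120,90),(38,255,255));c=circ(s,m,.097);print("wrist lid",c)
P=pts(s,m);k=P[P[:,2]>.104];print("knob",k.mean(0),k[:,2].max(),len(k),np.median(P[:,2]))
plan([c[0],c[1],.100],1.571)
cv2.imwrite("pics/w3.png",s["image"][:,:,::-1])
m=mask(t,(22,120,90),(38,255,255),(280,170,380,270));print("top lid",circ(t,m,.097) if m.any() else 0)
```

```text
wrist lid [0.4607 0.0011 0.0317]
knob [0.46078675 0.00162228 0.11004129] 0.11232314566504262 338 0.09638630587180105
shift [-0.0065  0.0011  0.1037] |d| 0.104 roll 0.02
t 9.85 q [-0.17 -0.14  1.59  0.06  1.67 -0.16] tcp [0.4575 0.0016 0.2038] tz [ 0.02   0.058 -0.998] rpy [ 3.121 -0.058  1.574] w 0.094 ff 0.0 F [ 0.4 -1.   0. ]
top lid 0
```

View pics/w3.png

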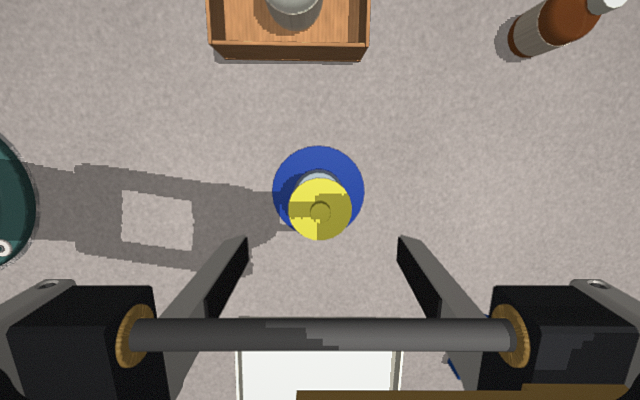

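The wrist view shows the lidded jar standing on the mat, lid at (320,208). Next, take the knob.

Call:
{"api": "carry_out", "payload": {
  "steps": [
    [[-0.002,0.001,0.02],0,0.1],
    [[-0.003,0.001,0.04],0,0.1],
    [[-0.004,0.001,0.055],0,0.1],
    [[-0.005,0.001,0.07],0,0.1],
    [[-0.005,0.001,0.08],0,0.1],
    [[-0.006,0.001,0.09],0,0.1],
    [[-0.0065,0.001,0.098],0,0.1],
    [[-0.0065,0.001,0.102],0,0.1],
    [[-0.0065,0.001,0.102],0,0.1]
  ]
}}

```text
time: 10.98
tool_pos: [0.4603, 0.0011, 0.1014]
ee_rot: [3.122, -0.058, 1.574]
wrist_force: [0.1, -1.4, -0.7]
width: 0.0422
finger_force: 0.0
```

Run:
```python
from h import *
plan([.4607,.0015,.0995],1.571)
```

```text
shift [0.0003 0.0003 0.002 ] |d| 0.002 roll 0.02
t 10.975 q [-0.17 -0.08  1.75  0.06  1.46 -0.18] tcp [0.4603 0.0011 0.1014] tz [ 0.019  0.058 -0.998] rpy [ 3.122 -0.058  1.574] w 0.0422 ff 0.0 F [ 0.1 -1.4 -0.7]
```

Call:
{"api": "carry_out", "payload": {
  "steps": [
    [[0,0,0.001],0,1],
    [[0,0,0.001],0,1],
    [[0,0,0.001],0,1],
    [[0,0,0.001],0,1],
    [[0.0005,0,-0.01],0,1],
    [[0.001,0,-0.02],0,1],
    [[0.003,0,-0.05],0,1],
    [[0.005,0,-0.09],0,1],
    [[0.005,0,-0.09],0,1]
  ]
}}

```text
time: 12.1
tool_pos: [0.461, 0.0005, 0.1963]
ee_rot: [3.113, -0.057, 1.575]
wrist_force: [0.8, -1.4, 0.1]
width: 0.0186
finger_force: 30.0
```

Run:
```python
from h import *
plan([.30,.10,.12],1.571)
plan([.30,.10,.013],1.571)
from bench import robot
s=robot.snapshot("side");np.savez("pics/s4.npz",**s);cv2.imwrite("pics/s4.png",cv2.resize(s["image"][60:280,200:420],None,fx=2.5,fy=2.5)[:,:,::-1])
```

```text
shift [ 0.0957 -0.1628  0.0773] |d| 0.204 roll 0.02
t 12.1 q [-0.17 -0.13  1.61  0.06  1.65 -0.17] tcp [0.461  0.0005 0.1963] tz [ 0.028  0.057 -0.998] rpy [ 3.113 -0.057  1.575] w 0.0186 ff 29.98862475156784 F [ 0.8 -1.4  0.1]
shift [ 0.0896 -0.1658  0.1841] |d| 0.263 roll 0.02
t 12.1 q [-0.17 -0.13  1.61  0.06  1.65 -0.17] tcp [0.461  0.0005 0.1963] tz [ 0.028  0.057 -0.998] rpy [ 3.113 -0.057  1.575] w 0.0186 ff 29.98862475156784 F [ 0.8 -1.4  0.1]
```

View pics/s4.png

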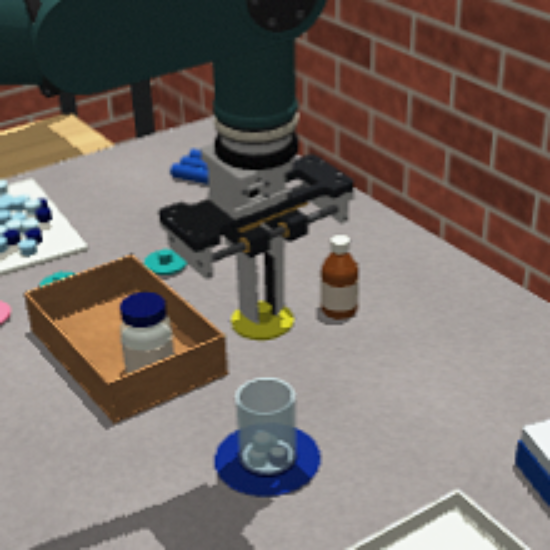

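The lid is off and gripped at crop (262,320), and the open jar with its caps stands on the mat at (266,430). Lay the lid at (0.30, 0.10).

Call:
{"api": "carry_out", "payload": {
  "steps": [
    [[0.02,-0.03,0.0],0,1],
    [[0.045,-0.075,0.01],0,1],
    [[0.07,-0.12,0.04],0,1],
    [[0.09,-0.155,0.07],0,1],
    [[0.094,-0.164,0.11],0,1],
    [[0.091,-0.165,0.15],0,1],
    [[0.09,-0.166,0.17],0,1],
    [[0.09,-0.166,0.176],0,1],
    [[0.09,-0.166,0.179],0,1],
    [[0.09,-0.166,0.179],0,1]
  ]
}}

```text
time: 13.4
tool_pos: [0.2964, 0.1007, 0.0156]
ee_rot: [3.121, -0.058, 1.574]
wrist_force: [-0.6, 0.2, -0.8]
width: 0.019
finger_force: 30.0
```

Run:
```python
from h import *
plan([.30,.10,.013],1.571)
```

```text
shift [-0.0009  0.0036  0.0026] |d| 0.005 roll 0.02
t 13.4 q [ 0.08 -0.4   2.17  0.06  1.34  0.07] tcp [0.2964 0.1007 0.0156] tz [ 0.02   0.058 -0.998] rpy [ 3.121 -0.058  1.574] w 0.019 ff 29.988101720809937 F [-0.6  0.2 -0.8]
```

Call:
{"api": "carry_out", "payload": {
  "steps": [
    [[0,0,0.0015],0,1],
    [[0,0,0.0015],0,1],
    [[0,0,0.0015],0,-0.2],
    [[0,0,0.0015],0,-0.2],
    [[0,0,0.0015],0,-0.2],
    [[0,0,-0.03],0,-0.4],
    [[0,0,-0.08],0,-1],
    [[0,0,-0.14],0,-1],
    [[0,0,-0.2],0,-1],
    [[0,0,-0.26],0,-1]
  ]
}}

```text
time: 14.65
tool_pos: [0.2905, 0.0855, 0.2765]
ee_rot: [3.121, -0.058, 1.574]
wrist_force: [0.1, 0.2, 0.3]
width: 0.0927
finger_force: 0.0
```

Run:
```python
from h import *
plan([.30,.10,.013],1.571)
from bench import robot
s=robot.snapshot("wrist");m=mask(s,(22,120,90),(38,255,255));P=pts(s,m);print(circ(s,m,.01),np.percentile(P[:,2],[10,50,90]))
```

```text
shift [-0.0008  0.0043  0.2641] |d| 0.264 roll 0.02
t 14.65 q [ 0.03 -0.51  1.72  0.06  1.91  0.05] tcp [0.2905 0.0855 0.2765] tz [ 0.02   0.058 -0.998] rpy [ 3.121 -0.058  1.574] w 0.0927 ff 0.0 F [0.1 0.2 0.3]
[0.2957 0.1007 0.0316] [0.00814256 0.00943282 0.02162894]
```

The lid lies on the bench at (0.296, 0.101). Next, gain tool tilt high up in free space: move up with a quarter turn, then ask for a far target.

Call:
{"api": "carry_out", "payload": {
  "steps": [
    [[-0.015,0.02,-0.04],-1,-1],
    [[-0.03,0.04,-0.08],-2,-1],
    [[-0.045,0.06,-0.12],-3,-1],
    [[-0.06,0.08,-0.16],-4,-1],
    [[-0.075,0.1,-0.2],-5,-1],
    [[-0.09,0.12,-0.24],-6,-1],
    [[-0.1,0.14,-0.28],-7,-1],
    [[-0.11,0.15,-0.3],-8,-1],
    [[-0.12,0.15,-0.3],-9,-1],
    [[-0.12,0.15,-0.3],-9,-1]
  ]
}}

```text
time: 15.95
tool_pos: [0.4362, -0.0518, 0.5693]
ee_rot: [3.083, 0.018, 3.141]
wrist_force: [-0.7, 0.0, 0.1]
width: 0.0941
finger_force: 0.0
```

Run:
```python
from h import *
plan([2.4,-.6,1.6])
```

```text
shift [-1.9828 -0.4874 -1.0249] |d| 2.285 roll None
t 15.95 q [-0.3   0.08  0.62  0.1   2.44 -1.79] tcp [ 0.4362 -0.0518  0.5693] tz [ 0.018  0.058 -0.998] rpy [3.083 0.018 3.141] w 0.0941 ff 0.0 F [-0.7  0.   0.1]
```

Call:
{"api": "carry_out", "payload": {
  "steps": [
    [[-2,-0.5,-1],0,-1],
    [[-2,-0.5,-1],0,-1],
    [[-2,-0.5,-1],0,-1]
  ]
}}

```text
time: 16.32
tool_pos: [0.4458, -0.0768, 0.609]
ee_rot: [3.061, -0.041, -3.138]
wrist_force: [-0.5, 0.9, 0.5]
width: 0.0939
finger_force: 0.0
```

Run:
```python
from h import *
plan([2.4,-.6,1.6])
```

```text
shift [-1.9102 -0.4435 -1.1087] |d| 2.253 roll None
t 16.325 q [-0.34  0.27  0.28  0.13  2.65 -1.8 ] tcp [ 0.4458 -0.0768  0.609 ] tz [-0.041  0.08  -0.996] rpy [ 3.061 -0.041 -3.138] w 0.0939 ff 0.0 F [-0.5  0.9  0.5]
```

Run:
```python
from h import *
s=dict(np.load("pics/top0.npz"))
for px in((330,20),(330,40),(450,50),(600,100),(620,200)):
    m=np.zeros((400,640),bool);m[px[1],px[0]]=1;print(px,pts(s,m).round(2))
plan([.70,-.20,.30])
# planar model fit
from scipy.optimize import least_squares
D=np.array([[.087,1.371,1.684,.5495,.206],[-.101,.892,2.312,.399,.529],[.152,.274,2.654,.392,.660],[.265,.274,2.571,.475,.613],[-.51,1.72,1.91,.303,.2765],[-.40,2.17,1.34,.313,.0156],[.04,1.42,1.63,.547,.2025]])
def f(p,q):
    h,a,b,c,e=p;j2,j3,j5=q[:,0],q[:,1],q[:,2];u=j2+j3;w=u+j5
    return np.c_[a*np.sin(j2)+e*np.cos(j2)+b*np.sin(u)+c*np.sin(w),h+a*np.cos(j2)-e*np.sin(j2)+b*np.cos(u)+c*np.cos(w)]
r=least_squares(lambda p:(f(p,D)-D[:,3:]).ravel(),[.3,.35,.35,.25,0]);print(r.x,np.abs(r.fun).max())
```

```text
(330, 20) [[ 1.4  -0.05 -0.55]]
(330, 40) [[ 1.39 -0.05 -0.72]]
(450, 50) [[ 1.34 -0.63 -0.75]]
(600, 100) [[ 0.81 -0.85  0.  ]]
(620, 200) [[ 0.51 -0.95 -0.11]]
shift [-0.266  -0.1479  0.2875] |d| 0.419 roll None
t 16.325 q [-0.34  0.27  0.28  0.13  2.65 -1.8 ] tcp [ 0.4458 -0.0768  0.609 ] tz [-0.041  0.08  -0.996] rpy [ 3.061 -0.041 -3.138] w 0.0939 ff 0.0 F [-0.5  0.9  0.5]
[ 0.95424408  0.51885273  0.52665541  1.31125752 -0.00477258] 0.060027211915313794
```

Call:
{"api": "carry_out", "payload": {
  "steps": [
    [[-0.035,-0.02,0.037],0,-1],
    [[-0.07,-0.04,0.075],0,-1],
    [[-0.105,-0.06,0.112],0,-1],
    [[-0.14,-0.08,0.15],0,-1],
    [[-0.175,-0.1,0.187],0,-1],
    [[-0.21,-0.12,0.225],0,-1],
    [[-0.245,-0.14,0.26],0,-1],
    [[-0.266,-0.148,0.287],0,-1]
  ]
}}

```text
time: 17.32
tool_pos: [0.6997, -0.1998, 0.3039]
ee_rot: [3.063, -0.036, -3.138]
wrist_force: [-0.3, 0.1, 0.3]
width: 0.0939
finger_force: 0.0
```

Run:
```python
from h import *
plan([2.6,-.75,.3])
```

```text
shift [-1.8972 -0.5504 -0.1073] |d| 1.978 roll None
t 17.325 q [-0.38  0.6   0.52  0.07  2.09 -1.93] tcp [ 0.6997 -0.1998  0.3039] tz [-0.036  0.078 -0.996] rpy [ 3.063 -0.036 -3.138] w 0.0939 ff 0.0 F [-0.3  0.1  0.3]
```

Call:
{"api": "carry_out", "payload": {
  "steps": [
    [[-1.9,-0.6,0],0,-1],
    [[-1.9,-0.6,0],0,-1],
    [[-1.9,-0.6,0],0,-1],
    [[-1.9,-0.6,0],0,-1]
  ]
}}

```text
time: 17.82
tool_pos: [0.8017, -0.2294, 0.2167]
ee_rot: [3.077, 0.01, -3.14]
wrist_force: [-0.1, 0.1, 0.1]
width: 0.0941
finger_force: 0.0
```

Run:
```python
from h import *
plan([2.6,-.75,.3])
```

```text
shift [-1.7979 -0.519  -0.0986] |d| 1.874 roll None
t 17.825 q [-0.37  0.86  0.28  0.07  2.02 -1.92] tcp [ 0.8017 -0.2294  0.2167] tz [ 0.01   0.065 -0.998] rpy [ 3.077  0.01  -3.14 ] w 0.0941 ff 0.0 F [-0.1  0.1  0.1]
```

Call:
{"api": "carry_out", "payload": {
  "steps": [
    [[-3,-0.9,-0.6],0,-1],
    [[-3,-0.9,-0.6],0,-1],
    [[-3,-0.9,-0.6],0,-1],
    [[-3,-0.9,-0.6],0,-1],
    [[-3,-0.9,-0.6],0,-1],
    [[-3,-0.9,-0.6],0,-1]
  ]
}}

```text
time: 18.58
tool_pos: [0.85, -0.2428, 0.1442]
ee_rot: [3.09, 0.059, 3.141]
wrist_force: [-0.6, 1.0, -0.1]
width: 0.0941
finger_force: 0.0
```

Run:
```python
from h import *
plan([2.6,-.75,.3])
```

```text
shift [-1.7562 -0.5035 -0.0781] |d| 1.829 roll None
t 18.575 q [-0.37  0.94  0.27  0.07  1.89 -1.92] tcp [ 0.85   -0.2428  0.1442] tz [ 0.059  0.051 -0.997] rpy [3.09  0.059 3.141] w 0.0941 ff 0.0 F [-0.6  1.  -0.1]
```

Call:
{"api": "carry_out", "payload": {
  "steps": [
    [[-3,-0.8,-0.8],0,-1],
    [[-3,-0.8,-0.8],0,-1]
  ]
}}

```text
time: 18.82
tool_pos: [0.8703, -0.2459, 0.1422]
ee_rot: [3.105, 0.111, 3.139]
wrist_force: [-0.5, -0.3, 0.2]
width: 0.094
finger_force: 0.0
```

Call:
{"api": "carry_out", "payload": {
  "steps": [
    [[-3,-0.8,-0.6],0,-1]
  ]
}}

```text
time: 18.95
tool_pos: [0.8856, -0.2491, 0.1423]
ee_rot: [3.116, 0.153, 3.138]
wrist_force: [-0.3, -0.0, 0.5]
width: 0.0943
finger_force: 0.0
```

Call:
{"api": "carry_out", "payload": {
  "steps": [
    [[-3,-0.8,-0.5],0,-1]
  ]
}}

```text
time: 19.08
tool_pos: [0.901, -0.2525, 0.144]
ee_rot: [3.128, 0.195, 3.137]
wrist_force: [-0.6, -0.6, 0.0]
width: 0.094
finger_force: 0.0
```

Call:
{"api": "carry_out", "payload": {
  "steps": [
    [[-3,-0.8,-0.4],0,-1],
    [[-3,-0.8,-0.4],0,-1]
  ]
}}

```text
time: 19.32
tool_pos: [0.9206, -0.2561, 0.1448]
ee_rot: [-3.14, 0.247, 3.137]
wrist_force: [-0.2, -0.3, 0.1]
width: 0.0942
finger_force: 0.0
```

Call:
{"api": "carry_out", "payload": {
  "steps": [
    [[-3,-0.8,-0.3],0,-1]
  ]
}}

```text
time: 19.45
tool_pos: [0.9351, -0.2595, 0.1474]
ee_rot: [-3.129, 0.289, 3.137]
wrist_force: [0.2, 0.7, -1.4]
width: 0.0942
finger_force: 0.0
```

Run:
```python
from h import *
plan([2.6,-.75,.8])
```

```text
shift [-1.7839 -0.4849 -0.1449] |d| 1.854 roll None
t 19.45 q [-0.36  0.96  0.28  0.09  1.63 -1.91] tcp [ 0.9351 -0.2595  0.1474] tz [ 0.284 -0.014 -0.959] rpy [-3.129  0.289  3.137] w 0.0942 ff 0.0 F [ 0.2  0.7 -1.4]
```

Tilt grows about 2.5° per short call, so keep going.

Call:
{"api": "carry_out", "payload": {
  "steps": [
    [[-3,-0.8,-0.1],0,-1]
  ]
}}

```text
time: 19.58
tool_pos: [0.9504, -0.2632, 0.1509]
ee_rot: [-3.116, 0.332, 3.138]
wrist_force: [1.0, -0.6, 0.1]
width: 0.0938
finger_force: 0.0
```

Call:
{"api": "carry_out", "payload": {
  "steps": [
    [[-3,-0.8,0],0,-1]
  ]
}}

```text
time: 19.7
tool_pos: [0.9652, -0.2667, 0.1542]
ee_rot: [-3.104, 0.374, 3.139]
wrist_force: [-0.7, 1.2, -0.5]
width: 0.0942
finger_force: 0.0
```

Call:
{"api": "carry_out", "payload": {
  "steps": [
    [[-3,-0.8,0.1],0,-1]
  ]
}}

```text
time: 19.82
tool_pos: [0.9796, -0.2702, 0.1584]
ee_rot: [-3.091, 0.417, 3.141]
wrist_force: [-0.1, -0.1, 0.9]
width: 0.0942
finger_force: 0.0
```

Call:
{"api": "carry_out", "payload": {
  "steps": [
    [[-3,-0.8,0.2],0,-1]
  ]
}}

```text
time: 19.95
tool_pos: [0.9936, -0.2738, 0.1635]
ee_rot: [-3.078, 0.459, -3.139]
wrist_force: [-0.9, -0.1, 0.0]
width: 0.0939
finger_force: 0.0
```

Call:
{"api": "carry_out", "payload": {
  "steps": [
    [[-3,-0.8,0.3],0,-1]
  ]
}}

```text
time: 20.08
tool_pos: [1.0073, -0.2773, 0.1694]
ee_rot: [-3.065, 0.501, -3.136]
wrist_force: [-0.2, 0.0, -0.6]
width: 0.094
finger_force: 0.0
```

Call:
{"api": "carry_out", "payload": {
  "steps": [
    [[-3,-0.8,0.4],0,-1]
  ]
}}

```text
time: 20.2
tool_pos: [1.0205, -0.2808, 0.1759]
ee_rot: [-3.051, 0.543, -3.132]
wrist_force: [0.6, -0.8, -0.3]
width: 0.0942
finger_force: 0.0
```

Call:
{"api": "carry_out", "payload": {
  "steps": [
    [[-3,-0.8,0.6],0,-1]
  ]
}}

```text
time: 20.32
tool_pos: [1.0339, -0.2843, 0.182]
ee_rot: [-3.037, 0.585, -3.127]
wrist_force: [-0.6, 0.2, -0.2]
width: 0.0938
finger_force: 0.0
```

Call:
{"api": "carry_out", "payload": {
  "steps": [
    [[-3,-0.8,0.8],0,-1]
  ]
}}

```text
time: 20.45
tool_pos: [1.0473, -0.2877, 0.1867]
ee_rot: [-3.022, 0.626, -3.121]
wrist_force: [0.9, 0.1, 0.3]
width: 0.0939
finger_force: 0.0
```

Run:
```python
from h import *
plan([2.6,-.75,.8])
```

```text
shift [-1.6097 -0.442   0.4632] |d| 1.732 roll None
t 20.45 q [-0.35  0.97  0.27  0.11  1.27 -1.9 ] tcp [ 1.0473 -0.2877  0.1867] tz [ 0.584 -0.107 -0.805] rpy [-3.022  0.626 -3.121] w 0.0939 ff 0.0 F [0.9 0.1 0.3]
```

```bash
cat > k.py <<'E'
import numpy as np
from scipy.optimize import least_squares
D=np.array([[.087,1.371,1.684,.5495,.206],[-.101,.892,2.312,.399,.529],[.152,.274,2.654,.392,.660],[-.51,1.72,1.91,.303,.2765],[-.40,2.17,1.34,.313,.0156],[.96,.28,1.63,.9704,.1474],[.97,.27,1.27,1.0861,.1867],[.94,.27,1.89,.884,.1442],[.6,.52,2.09,.7277,.3039]])
def f(p,q):
    h,a,b,c,e,g=p;j2,j3,j5=q[:,0],q[:,1],q[:,2];u=j2+j3;w=u+j5
    return np.c_[a*np.sin(j2)+e*np.cos(j2)+b*np.sin(u)+g*np.cos(u)+c*np.sin(w),h+a*np.cos(j2)-e*np.sin(j2)+b*np.cos(u)-g*np.sin(u)+c*np.cos(w)]
r=least_squares(lambda p:(f(p,D)-D[:,3:]).ravel(),[.3,.35,.35,.25,0,0])
if __name__=="__main__":
    print(r.x,np.abs(r.fun).max())
    for th in(40,45,50,55,60,65):
        for R,z in((.47,.05),(.56,.08),(.62,.12)):
            S=np.pi-np.radians(th)
            g=lambda x:(f(r.x,np.array([[x[0],x[1],S-x[0]-x[1]]]))-[R,z]).ravel()
            best=min((least_squares(g,[a,b],bounds=([-.76,.27],[2.03,2.55])) for a in(-.5,.3) for b in(1,2.2)),key=lambda s:s.cost)
            print(th,R,z,best.x.round(2),round(S-best.x.sum(),2),round(float(np.sqrt(2*best.cost)),4))
E
python3 k.py
```

```text
[0.15549262 0.44542717 0.50453138 0.35103173 0.00123371 0.10174448] 0.007979640019143336
40 0.47 0.05 [-0.52  2.34] 0.62 0.0
40 0.56 0.08 [-0.28  2.13] 0.6 0.0
40 0.62 0.12 [-0.18  1.96] 0.66 0.0
45 0.47 0.05 [-0.56  2.41] 0.51 0.0
45 0.56 0.08 [-0.32  2.2 ] 0.48 0.0
45 0.62 0.12 [-0.21  2.03] 0.54 0.0
50 0.47 0.05 [-0.6   2.47] 0.39 0.0
50 0.56 0.08 [-0.34  2.26] 0.34 0.0
50 0.62 0.12 [-0.23  2.1 ] 0.4 0.0
55 0.47 0.05 [-0.62  2.54] 0.26 0.0
55 0.56 0.08 [-0.35  2.33] 0.2 0.0
55 0.62 0.12 [-0.25  2.16] 0.27 0.0
60 0.47 0.05 [-0.55  2.55] 0.09 0.0203
60 0.56 0.08 [-0.34  2.38] 0.05 0.0
60 0.62 0.12 [-0.25  2.22] 0.12 0.0
65 0.47 0.05 [-0.43  2.55] -0.12 0.0426
65 0.56 0.08 [-0.31  2.43] -0.12 0.0
65 0.62 0.12 [-0.23  2.28] -0.04 0.0
```

Call:
{"api": "carry_out", "payload": {
  "steps": [
    [[-3,-0.8,1.0],0,-1]
  ]
}}

```text
time: 20.58
tool_pos: [1.0606, -0.2911, 0.1904]
ee_rot: [-3.007, 0.667, -3.115]
wrist_force: [-0.4, -0.6, 0.2]
width: 0.094
finger_force: 0.0
```

Call:
{"api": "carry_out", "payload": {
  "steps": [
    [[-3,-0.7,1.1],0,-1]
  ]
}}

```text
time: 20.7
tool_pos: [1.0735, -0.293, 0.1947]
ee_rot: [-2.992, 0.707, -3.108]
wrist_force: [0.3, -0.2, -0.1]
width: 0.094
finger_force: 0.0
```

Call:
{"api": "carry_out", "payload": {
  "steps": [
    [[-3,-0.6,1.3],0,-1]
  ]
}}

```text
time: 20.82
tool_pos: [1.0868, -0.293, 0.199]
ee_rot: [-2.975, 0.747, -3.099]
wrist_force: [-0.5, -0.7, 0.2]
width: 0.0938
finger_force: 0.0
```

Call:
{"api": "carry_out", "payload": {
  "steps": [
    [[-3,-0.6,1.5],0,-1]
  ]
}}

```text
time: 20.95
tool_pos: [1.0998, -0.2928, 0.2026]
ee_rot: [-2.958, 0.786, -3.089]
wrist_force: [-0.9, -0.7, -0.3]
width: 0.094
finger_force: 0.0
```

Call:
{"api": "carry_out", "payload": {
  "steps": [
    [[-3,-0.6,1.7],0,-1]
  ]
}}

```text
time: 21.08
tool_pos: [1.1122, -0.2929, 0.2056]
ee_rot: [-2.94, 0.824, -3.078]
wrist_force: [0.3, -0.0, 0.7]
width: 0.0941
finger_force: 0.0
```

Call:
{"api": "carry_out", "payload": {
  "steps": [
    [[-3,-0.6,1.9],0,-1]
  ]
}}

```text
time: 21.2
tool_pos: [1.124, -0.2932, 0.2084]
ee_rot: [-2.922, 0.861, -3.066]
wrist_force: [-0.0, 0.8, -0.1]
width: 0.0943
finger_force: 0.0
```

Call:
{"api": "carry_out", "payload": {
  "steps": [
    [[-3,-0.6,2.1],0,-1]
  ]
}}

```text
time: 21.32
tool_pos: [1.1352, -0.2936, 0.2111]
ee_rot: [-2.902, 0.898, -3.053]
wrist_force: [0.6, 0.8, -0.7]
width: 0.0941
finger_force: 0.0
```

Run:
```python
from h import *
plan([.44,.02,.35])
from bench import robot
o=robot.get_obs();p,R=tool(o);print(R.round(3),np.degrees(np.arccos(-R[2,2])))
```

```text
shift [ 0.3058  0.2191 -0.6778] |d| 0.775 roll None
t 21.325 q [-0.33  1.02  0.27  0.11  0.93 -1.9 ] tcp [ 1.1352 -0.2936  0.2111] tz [ 0.778 -0.169 -0.606] rpy [-2.902  0.898 -3.053] w 0.0941 ff 0.0 F [ 0.6  0.8 -0.7]
[[-0.621  0.099  0.778]
 [-0.055  0.984 -0.169]
 [-0.782 -0.148 -0.606]] 52.730957360403856
```

Run:
```python
from h import *
plan([.4607,.0012,.21],h=.0188)
```

```text
shift [ 0.4034  0.2234 -0.5549] |d| 0.722 roll None
t 21.325 q [-0.33  1.02  0.27  0.11  0.93 -1.9 ] tcp [ 1.1352 -0.2936  0.2111] tz [ 0.778 -0.169 -0.606] rpy [-2.902  0.898 -3.053] w 0.0941 ff 0.0 F [ 0.6  0.8 -0.7]
```

Call:
{"api": "carry_out", "payload": {
  "steps": [
    [[0.033,0.018,-0.045],0.5,-1],
    [[0.067,0.037,-0.092],1.07,-1],
    [[0.1,0.056,-0.138],1.07,-1],
    [[0.134,0.074,-0.185],1.07,-1],
    [[0.168,0.093,-0.231],1.07,-1],
    [[0.202,0.112,-0.277],1.07,-1],
    [[0.235,0.13,-0.324],1.07,-1],
    [[0.269,0.149,-0.37],1.07,-1],
    [[0.303,0.168,-0.416],1.07,-1],
    [[0.336,0.186,-0.462],1.07,-1]
  ]
}}

```text
time: 22.58
tool_pos: [0.5835, -0.0504, 0.2009]
ee_rot: [-3.141, 0.92, 2.927]
wrist_force: [-0.3, 0.7, 0.6]
width: 0.094
finger_force: 0.0
```

Run:
```python
from h import *
plan([.4607,.0012,.18],h=.0188)
```

```text
shift [ 0.096   0.0242 -0.0728] |d| 0.123 roll None
t 22.575 q [-0.15 -0.42  2.09 -0.09  0.55 -1.45] tcp [ 0.5835 -0.0504  0.2009] tz [ 0.778 -0.17  -0.606] rpy [-3.141  0.92   2.927] w 0.094 ff 0.0 F [-0.3  0.7  0.6]
```

Call:
{"api": "carry_out", "payload": {
  "steps": [
    [[0.03,0.008,-0.024],0,-1],
    [[0.06,0.016,-0.048],0,-1],
    [[0.085,0.022,-0.066],0,-1],
    [[0.096,0.0242,-0.0728],0,-1],
    [[0.096,0.0242,-0.0728],0,-1]
  ]
}}

```text
time: 23.2
tool_pos: [0.4772, -0.0022, 0.169]
ee_rot: [-3.141, 0.921, 2.929]
wrist_force: [0.1, -0.0, 0.4]
width: 0.0939
finger_force: 0.0
```

Run:
```python
from h import *
plan([.4607,.0012,.12],h=.0188)
plan([.4607,.0012,.072],h=.0188)
from bench import robot
s=robot.snapshot("wrist");cv2.imwrite("pics/w5.png",s["image"][:,:,::-1])
```

```text
shift [ 0.0493 -0.0001  0.035 ] |d| 0.06 roll None
t 23.2 q [ 0.   -0.71  2.3  -0.28  0.66 -1.21] tcp [ 0.4772 -0.0022  0.169 ] tz [ 0.778 -0.169 -0.605] rpy [-3.141  0.921  2.929] w 0.0939 ff 0.0 F [ 0.1 -0.   0.4]
shift [ 0.0875 -0.0001  0.064 ] |d| 0.108 roll None
t 23.2 q [ 0.   -0.71  2.3  -0.28  0.66 -1.21] tcp [ 0.4772 -0.0022  0.169 ] tz [ 0.778 -0.169 -0.605] rpy [-3.141  0.921  2.929] w 0.0939 ff 0.0 F [ 0.1 -0.   0.4]
```

View pics/w5.png

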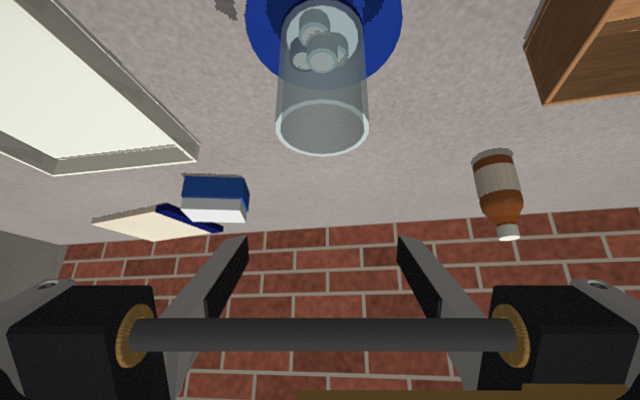

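The wrist view shows the open jar with its caps, mouth at (322,128), centred between the fingers. Descend and grip it at an angle.

Call:
{"api": "carry_out", "payload": {
  "steps": [
    [[0.024,0,0.017],0,-1],
    [[0.049,0,0.035],0,-1],
    [[0.07,0,0.051],0,-1],
    [[0.084,0,0.061],0,-1],
    [[0.0875,0,0.064],0,-1],
    [[0.0875,0,0.064],0,-1]
  ]
}}

```text
time: 24.0
tool_pos: [0.4761, -0.0025, 0.0608]
ee_rot: [-3.141, 0.921, 2.927]
wrist_force: [-0.2, -0.1, 0.1]
width: 0.094
finger_force: 0.0
```

Run:
```python
from h import *
plan([.4607,.0012,.072],h=.0188)
```

```text
shift [ 0.0007  0.0004 -0.0006] |d| 0.001 roll None
t 24.0 q [ 0.   -0.55  2.46 -0.51  0.36 -0.96] tcp [ 0.4761 -0.0025  0.0608] tz [ 0.778 -0.17  -0.605] rpy [-3.141  0.921  2.927] w 0.094 ff 0.0 F [-0.2 -0.1  0.1]
```

Call:
{"api": "carry_out", "payload": {
  "steps": [
    [[0.0005,0.0004,-0.0005],0,1],
    [[0.0005,0.0004,-0.0005],0,1],
    [[0.0005,0.0004,-0.0005],0,1],
    [[0.0005,0.0004,-0.0005],0,1],
    [[0.0005,0.0004,-0.0005],0,1],
    [[0.0005,0.0004,-0.0005],0,1],
    [[-0.016,0,-0.012],0,1],
    [[-0.04,0,-0.03],0,1],
    [[-0.08,0,-0.059],0,1],
    [[-0.08,0,-0.059],0,1]
  ]
}}

```text
time: 25.25
tool_pos: [0.4789, -0.0024, 0.1656]
ee_rot: [3.139, 0.929, 2.925]
wrist_force: [0.5, 0.7, -2.0]
width: 0.0621
finger_force: 30.0
```

Run:
```python
from h import *
plan([.54,-.28,.17],h=.0188)
from bench import robot
o=robot.get_obs();p,R=tool(o);d=R[:,2];u=np.array([0,0,1.])
for a in(90,120,150,180):
    print(a,(Ro.from_rotvec(np.radians(a)*d).apply(u)).round(2))
s=robot.snapshot("side");cv2.imwrite("pics/s6.png",cv2.resize(s["image"][80:280,200:460],None,fx=2.5,fy=2.5)[:,:,::-1])
```

```text
shift [-0.075  -0.2582  0.111 ] |d| 0.291 roll None
t 25.25 q [ 0.   -0.71  2.31 -0.29  0.64 -1.2 ] tcp [ 0.4789 -0.0024  0.1656] tz [ 0.783 -0.169 -0.598] rpy [3.139 0.929 2.925] w 0.0621 ff 29.99766691296827 F [ 0.5  0.7 -2. ]
90 [-0.64 -0.68  0.36]
120 [-0.85 -0.53  0.04]
150 [-0.96 -0.2  -0.2 ]
180 [-0.94  0.2  -0.28]
```

View pics/s6.png

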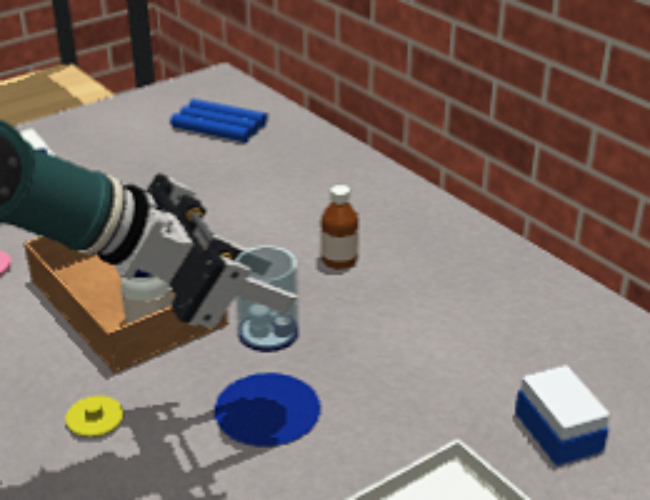

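The jar is held upright at crop (268,300) with the caps inside. Carry it over the tray, starting the roll.

Call:
{"api": "carry_out", "payload": {
  "steps": [
    [[-0.005,-0.02,0.008],0,1],
    [[-0.015,-0.06,0.026],0.5,1],
    [[-0.025,-0.1,0.045],1.5,1],
    [[-0.035,-0.145,0.063],2.5,1],
    [[-0.046,-0.185,0.082],3.5,1],
    [[-0.056,-0.225,0.1],4.5,1],
    [[-0.064,-0.252,0.112],5.5,1],
    [[-0.067,-0.262,0.117],6.5,1],
    [[-0.067,-0.262,0.117],7.5,1],
    [[-0.067,-0.262,0.117],8.5,1]
  ]
}}

```text
time: 26.55
tool_pos: [0.55, -0.286, 0.1371]
ee_rot: [2.23, 0.061, 1.406]
wrist_force: [-0.1, -0.4, -2.0]
width: 0.0623
finger_force: 30.0
```

Run:
```python
from h import *
plan([.54,-.285,.13],h=.0188)
```

```text
shift [-0.0002 -0.0117  0.0153] |d| 0.019 roll None
t 26.55 q [-0.84 -0.21  2.07  0.86  0.66 -1.24] tcp [ 0.55   -0.286   0.1371] tz [ 0.774 -0.167 -0.611] rpy [2.23  0.061 1.406] w 0.0623 ff 29.99239497090457 F [-0.1 -0.4 -2. ]
```

Call:
{"api": "carry_out", "payload": {
  "steps": [
    [[0,0,0],1,1],
    [[0,0,0],2,1],
    [[0,0,0],3,1],
    [[0,0,0],4,1],
    [[0,0,0],5,1],
    [[0,0,0],6,1],
    [[0,0,0],7,1],
    [[0,0,0],8,1],
    [[0,0,0],9,1],
    [[0,0,0],9.5,1]
  ]
}}

```text
time: 27.8
tool_pos: [0.55, -0.2856, 0.1373]
ee_rot: [-3.132, -0.914, -0.224]
wrist_force: [0.4, 0.8, -1.1]
width: 0.0621
finger_force: 30.0
```

Run:
```python
from h import *
plan([.54,-.285,.13],h=.0188)
from bench import robot
o=robot.get_obs();p,R=tool(o);print(R.T@np.array([-.94,.2,-.28]), R.round(2))
for n in("side","top"):
    s=robot.snapshot(n);b=dict(side=(290,210,470,370),top=(370,160,480,280))[n];np.savez(f"pics/{n}7.npz",**s)
    cv2.imwrite(f"pics/{n}7.png",cv2.resize(s["image"][b[1]:b[3],b[0]:b[2]],None,fx=4,fy=4 if n=="top" else 3)[:,:,::-1])
```

```text
shift [-0.0118  0.0016  0.0154] |d| 0.019 roll None
t 27.8 q [-0.84 -0.21  2.08  0.86  0.66  0.42] tcp [ 0.55   -0.2856  0.1373] tz [ 0.774 -0.167 -0.611] rpy [-3.132 -0.914 -0.224] w 0.0621 ff 29.995137782825623 F [ 0.4  0.8 -1.1]
[-0.80868209  0.00824682 -0.58988581] [[ 0.6  -0.21  0.77]
 [-0.14 -0.98 -0.17]
 [ 0.79 -0.01 -0.61]]
```

View pics/side7.png

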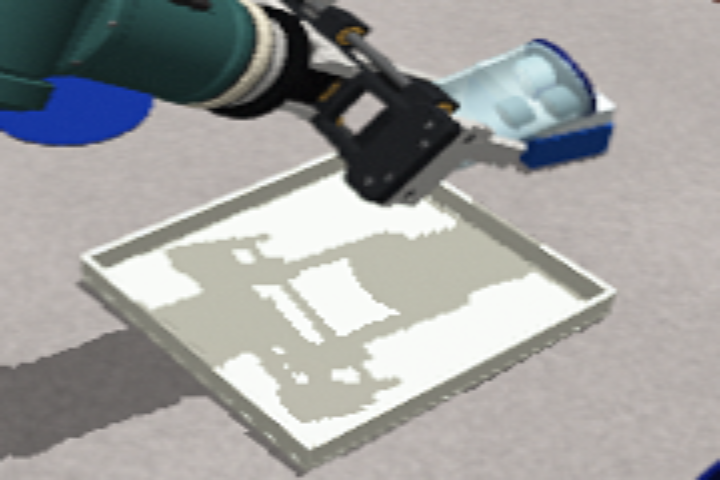

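The caps still lie at the jar's foot, crop (530,90), and the jar points 16° below level. Shake along its axis over the tray.

Call:
{"api": "carry_out", "payload": {
  "steps": [
    [[0,0,0.024],0,1],
    [[0.016,0,0.036],0,1],
    [[0.016,0,0.036],0,1],
    [[-0.016,0,0.012],0,1],
    [[-0.056,0,-0.018],0,1],
    [[-0.008,0,0.018],0,1],
    [[0.024,0,0.041],0,1],
    [[-0.016,0,0.012],0,1],
    [[-0.056,0,-0.018],0,1],
    [[-0.008,0,0.018],0,1]
  ]
}}

```text
time: 29.15
tool_pos: [0.5421, -0.2759, 0.0968]
ee_rot: [-3.108, -0.883, -0.245]
wrist_force: [-1.9, 0.1, -3.7]
width: 0.062
finger_force: 30.0
```

Run:
```python
from h import *
plan([.54,-.285,.13],h=.0188)
from bench import robot
s=robot.snapshot("side");cv2.imwrite("pics/side8.png",cv2.resize(s["image"][210:370,290:470],None,fx=3,fy=3)[:,:,::-1])
```

```text
shift [ 0.0258  0.0086 -0.0024] |d| 0.027 roll None
t 29.15 q [-0.84 -0.18  2.12  0.9   0.62  0.37] tcp [ 0.5421 -0.2759  0.0968] tz [ 0.757 -0.155 -0.634] rpy [-3.108 -0.883 -0.245] w 0.062 ff 29.9955885563395 F [-1.9  0.1 -3.7]
```

View pics/side8.png

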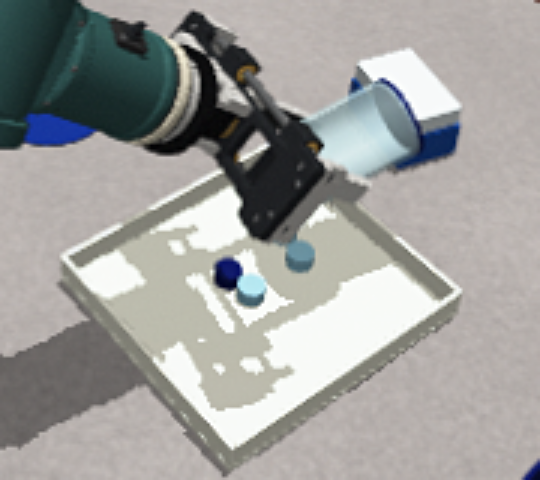

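Three caps are in the tray at (228,272), (250,290) and (300,255), and the foot of the jar looks empty. The fourth is hidden. One more shake, then I'll count with masks.

Call:
{"api": "carry_out", "payload": {
  "steps": [
    [[0.008,0,0.006],0,1],
    [[0.024,0,0.018],0,1],
    [[0.024,0,0.018],0,1],
    [[-0.008,0,-0.006],0,1],
    [[-0.044,0,-0.033],0,1],
    [[0.004,0,0.003],0,1],
    [[0.024,0,0.018],0,1],
    [[0.05,0,0.0],0,1],
    [[0.085,0,-0.03],0,1],
    [[0.085,0,-0.03],0,1]
  ]
}}

```text
time: 30.45
tool_pos: [0.5894, -0.2966, 0.2183]
ee_rot: [3.13, -0.93, -0.205]
wrist_force: [0.3, -0.2, -0.9]
width: 0.062
finger_force: 30.0
```

```bash
cat > cnt.py <<'E'
from h import *
from bench import robot
def count(n):
    s=robot.snapshot(n)
    for nm,lo,hi in(("navy",(105,130,30),(130,255,255)),("pale",(85,40,60),(108,255,255))):
        m=mask(s,lo,hi).astype(np.uint8)
        k,l,st,c=cv2.connectedComponentsWithStats(m)
        for i in range(1,k):
            if st[i,4]<12:continue
            p=ray(s,[c[i]],.015)[0]
            q=np.median(pts(s,l==i),0) if (s["z_map"][l==i]>0).any() else None
            if .25<p[0]<.7 and -.5<p[1]<-.08: print(n,nm,"px",c[i].round(),"area",st[i,4],"ray",p.round(3),"3d",None if q is None else q.round(3))
E
python3 - <<'E'
from cnt import *
plan([.54,-.285,.13],h=.0188)
count("side");count("top")
E
```

```text
shift [-0.1011 -0.0014  0.0309] |d| 0.106 roll None
t 30.45 q [-0.79 -0.21  1.91  0.7   0.73  0.63] tcp [ 0.5894 -0.2966  0.2183] tz [ 0.782 -0.174 -0.598] rpy [ 3.13  -0.93  -0.205] w 0.062 ff 29.997522160119843 F [ 0.3 -0.2 -0.9]
side navy px [424. 255.] area 341 ray [ 0.676 -0.238  0.015] 3d [ 0.666 -0.253  0.02 ]
side navy px [366. 301.] area 69 ray [ 0.45  -0.26   0.015] 3d [ 0.448 -0.261  0.018]
side pale px [388. 291.] area 129 ray [ 0.512 -0.269  0.015] 3d [ 0.509 -0.276  0.02 ]
side pale px [373. 306.] area 90 ray [ 0.454 -0.282  0.015] 3d [ 0.453 -0.283  0.018]
top navy px [397. 149.] area 111 ray [ 0.675 -0.207  0.015] 3d [ 0.667 -0.201  0.03 ]
top navy px [454. 141.] area 29 ray [ 0.692 -0.379  0.015] 3d [ 0.629 -0.3    0.271]
top navy px [419. 223.] area 38 ray [ 0.451 -0.259  0.015] 3d [ 0.451 -0.258  0.018]
top pale px [395. 150.] area 24 ray [ 0.671 -0.202  0.015] 3d [ 0.666 -0.199  0.032]
top pale px [425. 206.] area 16 ray [ 0.501 -0.281  0.015] 3d [ 0.497 -0.273  0.022]
top pale px [426. 222.] area 47 ray [ 0.454 -0.282  0.015] 3d [ 0.453 -0.281  0.018]
```

Run:
```python
from cnt import *
s=robot.snapshot("side")
m=mask(s,(85,40,60),(108,255,255)).astype(np.uint8)
for b in((376,278,402,299),(362,297,385,316)):
    k=np.zeros_like(m);k[b[1]:b[3],b[0]:b[2]]=m[b[1]:b[3],b[0]:b[2]]
    P=pts(s,k>0);P=P[(P[:,2]>.012)&(P[:,2]<.035)]
    print(len(P),np.percentile(P,[2,98],axis=0).round(3).tolist(),cv2.minAreaRect(P[:,:2].astype(np.float32)))
    for r in k[b[1]:b[3],b[0]:b[2]]:print("".join(".#"[v>0] for v in r))
# jar contents: pale/dark blobs inside the jar region
P=pts(s,np.ones((400,640),bool));print(len(P))
```

```text
114 [[0.498, -0.29, 0.014], [0.521, -0.247, 0.028]] ((0.5104276537895203, -0.2677602469921112), (0.045952823013067245, 0.02118823304772377), 76.61653900146484)Traceback (most recent call last):
  File "<stdin>", line 8, in <module>
  File "<stdin>", line 8, in <genexpr>
TypeError: string indices must be integers, not 'numpy.bool'
```

The larger pale blob measures 46 × 21 mm, which is two caps side by side, so all four are in the tray. Return the jar to the mat, rolling back.

Run:
```python
from h import *
from bench import robot
plan([.50,-.14,.21],h=.0188)
plan([.4607,.0012,.18],h=.0188)
p,R=tool(robot.get_obs());G=Ro.from_euler("xyz",[-3.141,.921,2.927]).as_matrix();print(np.degrees(Ro.from_matrix(R.T@G).as_rotvec()))
```

```text
shift [-0.0709 -0.1322 -0.0754] |d| 0.168 roll None
t 30.6 q [-0.79 -0.21  1.92  0.7   0.73  0.63] tcp [ 0.5872 -0.2942  0.2091] tz [ 0.777 -0.168 -0.607] rpy [-3.141 -0.918 -0.214] w 0.0624 ff 29.997337973036338 F [-0.2  0.4 -1.6]
shift [-0.1363 -0.2619 -0.1114] |d| 0.316 roll None
t 30.6 q [-0.79 -0.21  1.92  0.7   0.73  0.63] tcp [ 0.5872 -0.2942  0.2091] tz [ 0.777 -0.168 -0.607] rpy [-3.141 -0.918 -0.214] w 0.0624 ff 29.997337973036338 F [-0.2  0.4 -1.6]
[-2.44936703e-01 -1.46186112e-01 -1.79977031e+02]
```

Call:
{"api": "carry_out", "payload": {
  "steps": [
    [[0,0,0],-1,1],
    [[0,0,0],-2,1],
    [[0,0,0],-3,1],
    [[0,0,0],-4,1],
    [[0,0,0],-5,1],
    [[-0.014,-0.026,-0.015],-6,1],
    [[-0.028,-0.052,-0.03],-7,1],
    [[-0.043,-0.079,-0.045],-8,1],
    [[-0.057,-0.106,-0.06],-9,1],
    [[-0.071,-0.132,-0.075],-10,1]
  ]
}}

```text
time: 31.85
tool_pos: [0.5141, -0.1425, 0.196]
ee_rot: [2.234, 0.141, 1.467]
wrist_force: [0.3, 0.3, -0.0]
width: 0.0624
finger_force: 30.0
```

Run:
```python
from h import *
from bench import robot
plan([.4607,.0012,.16],h=.0188)
p,R=tool(robot.get_obs());G=Ro.from_euler("xyz",[-3.141,.921,2.927]).as_matrix();print(np.degrees(Ro.from_matrix(R.T@G).as_rotvec()))
```

```text
shift [ 0.1412 -0.0546 -0.0247] |d| 0.153 roll None
t 31.85 q [-0.56 -0.58  2.19  0.43  0.69 -0.73] tcp [ 0.5141 -0.1425  0.196 ] tz [ 0.775 -0.168 -0.609] rpy [2.234 0.141 1.467] w 0.0624 ff 29.994240543746855 F [ 0.3  0.3 -0. ]
[ -0.13456027  -0.33180262 -79.71787847]
```

Call:
{"api": "carry_out", "payload": {
  "steps": [
    [[0.018,-0.007,-0.003],-1,1],
    [[0.035,-0.014,-0.006],-2,1],
    [[0.053,-0.02,-0.009],-3,1],
    [[0.07,-0.027,-0.012],-4,1],
    [[0.088,-0.034,-0.015],-5,1],
    [[0.106,-0.041,-0.018],-6,1],
    [[0.124,-0.048,-0.021],-7,1],
    [[0.141,-0.0546,-0.0247],-7.97,1],
    [[0.141,-0.0546,-0.0247],-7.97,1],
    [[0.141,-0.0546,-0.0247],-7.97,1]
  ]
}}

```text
time: 33.1
tool_pos: [0.4773, -0.0035, 0.151]
ee_rot: [3.133, 0.918, 2.916]
wrist_force: [-0.2, -0.6, -1.1]
width: 0.0621
finger_force: 30.0
```

Run:
```python
from h import *
from bench import robot
plan([.4607,.0012,.082],h=.0188)
p,R=tool(robot.get_obs());G=Ro.from_euler("xyz",[-3.141,.921,2.927]).as_matrix();print(np.degrees(Ro.from_matrix(R.T@G).as_rotvec()))
# is the held jar upright? navy foot line extent + jar points
s=robot.snapshot("side");np.savez("pics/s9.npz",**s)
P=pts(s,mask(s,(85,15,30),(135,255,255)));P=P[(np.hypot(P[:,0]-.46,P[:,1])<.06)&(P[:,2]>.03)]
for z in np.arange(.06,.2,.015):
    k=P[(P[:,2]>z)&(P[:,2]<z+.015)]
    if len(k)>4:print(round(z,3),len(k),k.min(0).round(3),k.max(0).round(3))
```

```text
shift [0.0653 0.0006 0.047 ] |d| 0.08 roll None
t 33.1 q [-0.   -0.69  2.33 -0.29  0.62 -1.19] tcp [ 0.4773 -0.0035  0.151 ] tz [ 0.776 -0.169 -0.607] rpy [3.133 0.918 2.916] w 0.0621 ff 29.997827785264235 F [-0.2 -0.6 -1.1]
[ 0.02820708 -0.14479864 -0.38911582]
0.09 71 [ 0.432 -0.035  0.093] [0.487 0.016 0.105]
0.105 102 [ 0.433 -0.034  0.105] [0.483 0.011 0.12 ]
0.12 110 [ 0.432 -0.034  0.12 ] [0.477 0.009 0.135]
0.135 99 [ 0.432 -0.038  0.135] [0.49  0.028 0.15 ]
0.15 95 [ 0.432 -0.043  0.15 ] [0.493 0.03  0.165]
0.165 119 [ 0.45  -0.034  0.165] [0.494 0.028 0.18 ]
0.18 77 [ 0.444 -0.035  0.18 ] [0.494 0.033 0.187]
```

Call:
{"api": "carry_out", "payload": {
  "steps": [
    [[0.016,0,0.012],0,1],
    [[0.033,0,0.024],0,1],
    [[0.05,0,0.036],0,1],
    [[0.061,0.0003,0.044],0,1],
    [[0.0653,0.0006,0.047],0,1],
    [[0.0653,0.0006,0.047],0,1]
  ]
}}

```text
time: 33.9
tool_pos: [0.4759, -0.0026, 0.0719]
ee_rot: [3.135, 0.92, 2.917]
wrist_force: [0.2, -1.2, -0.4]
width: 0.0621
finger_force: 30.0
```

Call:
{"api": "carry_out", "payload": {
  "steps": [
    [[0.002,0,0.0015],0,1],
    [[0.004,0,0.003],0,1],
    [[0.004,0,0.003],0,1]
  ]
}}

```text
time: 34.28
tool_pos: [0.4758, -0.0019, 0.0669]
ee_rot: [3.135, 0.921, 2.919]
wrist_force: [-0.3, 0.5, -0.9]
width: 0.0621
finger_force: 30.0
```

Run:
```python
from h import *
plan([.4607,.0012,.072],h=.0188)
```

```text
shift [ 0.0053 -0.0002  0.0035] |d| 0.006 roll None
t 34.275 q [ 0.   -0.56  2.45 -0.48  0.38 -0.98] tcp [ 0.4758 -0.0019  0.0669] tz [ 0.778 -0.169 -0.605] rpy [3.135 0.921 2.919] w 0.0621 ff 29.997840007126797 F [-0.3  0.5 -0.9]
```

Call:
{"api": "carry_out", "payload": {
  "steps": [
    [[0.0016,0,0.0012],0,1],
    [[0.0032,0,0.0024],0,1],
    [[0.0032,0,0.0024],0,1]
  ]
}}

```text
time: 34.65
tool_pos: [0.4756, -0.0019, 0.0625]
ee_rot: [3.136, 0.92, 2.919]
wrist_force: [-1.0, 0.4, -1.8]
width: 0.0621
finger_force: 30.0
```

Call:
{"api": "carry_out", "payload": {
  "steps": [
    [[0.0008,0,0.0006],0,1],
    [[0.0012,0,0.0009],0,1],
    [[0.0012,0,0.0009],0,1]
  ]
}}

```text
time: 35.02
tool_pos: [0.4757, -0.0019, 0.0613]
ee_rot: [3.135, 0.92, 2.919]
wrist_force: [0.2, -0.5, -1.6]
width: 0.0623
finger_force: 30.0
```

Call:
{"api": "carry_out", "payload": {
  "steps": [
    [[0.0008,0,0.0006],0,1],
    [[0.0012,0,0.0009],0,1],
    [[0.0012,0,0.0009],0,1]
  ]
}}

```text
time: 35.4
tool_pos: [0.4763, -0.0019, 0.0607]
ee_rot: [3.135, 0.922, 2.919]
wrist_force: [-0.3, -0.3, 0.5]
width: 0.062
finger_force: 30.0
```

Call:
{"api": "carry_out", "payload": {
  "steps": [
    [[0.0008,0,0.0006],0,1],
    [[0.0008,0,0.0006],0,1]
  ]
}}

```text
time: 35.65
tool_pos: [0.4769, -0.0018, 0.0608]
ee_rot: [3.135, 0.924, 2.919]
wrist_force: [-1.8, -0.4, 5.2]
width: 0.0626
finger_force: 30.0
```

Down on the mat. Release and rise.

Call:
{"api": "carry_out", "payload": {
  "steps": [
    [[-0.0008,0,-0.0006],0,-1],
    [[-0.0008,0,-0.0006],0,-1],
    [[-0.0008,0,-0.0006],0,-1],
    [[-0.0008,0,-0.0006],0,-1],
    [[-0.016,0,-0.012],0,-1],
    [[-0.05,0,-0.037],0,-1],
    [[-0.09,0,-0.066],0,-1],
    [[-0.12,0,-0.088],0,-1],
    [[-0.12,0,-0.088],0,-1]
  ]
}}

```text
time: 36.78
tool_pos: [0.4798, -0.003, 0.2133]
ee_rot: [3.132, 0.929, 2.916]
wrist_force: [0.4, -0.0, -0.9]
width: 0.094
finger_force: 0.0
```

Run:
```python
from cnt import *
plan([.4607,.0012,.072],h=.0188)
count("top");count("side")
for n in("side","top","wrist"):
    s=robot.snapshot(n);A=pts(s,np.ones((400,640),bool))
    P=A[(np.hypot(A[:,0]-.46,A[:,1])<.045)&(A[:,2]>.006)&(A[:,2]<.1)]
    print(n,len(P));
    for z in(.01,.03,.05,.07,.085):
        k=P[(P[:,2]>z)&(P[:,2]<z+.012)]
        if len(k)>4:print(z,len(k),np.percentile(k,[3,97],axis=0).round(3).tolist())
s=robot.snapshot("side");h=s["z_map"]
for nm,lo,hi in(("lime",(22,120,90),(38,255,255)),):
    P=pts(s,mask(s,lo,hi));P=P[P[:,2]<.06];print(nm,np.median(P,0).round(3))
```

```text
shift [ 0.1249 -0.0008  0.0877] |d| 0.153 roll None
t 36.775 q [-0.   -0.73  2.23 -0.25  0.74 -1.25] tcp [ 0.4798 -0.003   0.2133] tz [ 0.783 -0.169 -0.599] rpy [3.132 0.929 2.916] w 0.094 ff 0.0 F [ 0.4 -0.  -0.9]
top navy px [397. 149.] area 111 ray [ 0.675 -0.207  0.015] 3d [ 0.666 -0.201  0.03 ]
top navy px [419. 223.] area 39 ray [ 0.45  -0.259  0.015] 3d [ 0.451 -0.259  0.019]
top pale px [416. 202.] area 35 ray [ 0.514 -0.256  0.015] 3d [ 0.513 -0.254  0.025]
top pale px [425. 203.] area 50 ray [ 0.508 -0.281  0.015] 3d [ 0.508 -0.28   0.018]
top pale px [426. 222.] area 49 ray [ 0.454 -0.282  0.015] 3d [ 0.454 -0.282  0.018]
side navy px [423. 254.] area 373 ray [ 0.677 -0.232  0.015] 3d [ 0.668 -0.247  0.021]
side navy px [366. 301.] area 63 ray [ 0.45  -0.259  0.015] 3d [ 0.449 -0.261  0.019]
side pale px [388. 291.] area 128 ray [ 0.512 -0.269  0.015] 3d [ 0.509 -0.276  0.019]
side pale px [373. 306.] area 87 ray [ 0.454 -0.282  0.015] 3d [ 0.453 -0.283  0.018]
side 841
0.01 74 [[0.432, -0.032, 0.011], [0.489, 0.005, 0.022]]
0.03 68 [[0.432, -0.031, 0.031], [0.477, 0.007, 0.041]]
0.05 108 [[0.432, -0.031, 0.051], [0.489, 0.028, 0.061]]
0.07 149 [[0.433, -0.032, 0.07], [0.492, 0.03, 0.082]]
0.085 162 [[0.434, -0.031, 0.086], [0.493, 0.029, 0.095]]
top 468
0.01 98 [[0.434, -0.025, 0.01], [0.487, 0.025, 0.019]]
0.03 12 [[0.429, -0.026, 0.032], [0.486, 0.025, 0.04]]
0.05 16 [[0.432, -0.025, 0.05], [0.489, 0.027, 0.061]]
0.07 15 [[0.431, -0.027, 0.071], [0.489, 0.024, 0.081]]
0.085 102 [[0.43, -0.03, 0.088], [0.49, 0.031, 0.097]]
wrist 9417
0.01 50 [[0.441, -0.026, 0.011], [0.458, 0.033, 0.022]]
0.03 769 [[0.431, -0.023, 0.031], [0.491, 0.031, 0.042]]
0.05 1624 [[0.431, -0.023, 0.05], [0.491, 0.03, 0.062]]
0.07 1971 [[0.431, -0.026, 0.07], [0.491, 0.03, 0.082]]
0.085 2230 [[0.431, -0.027, 0.085], [0.491, 0.031, 0.093]]
lime [0.294 0.097 0.01 ]
```

Masks show one navy and three pale caps in the tray, the jar upright at (0.461, 0.001) on the mat, and the lid on the bench. Handing in.

```bash
python3 -c "
from bench import robot
print(robot.close_job())"
```

```text
the job is handed in; nothing more can be done
None
```

The job is handed in at about 37 s: all four caps are in the white tray, the empty jar stands upright on the blue mat, and the lime lid lies on the bench; I didn't re-measure the navy-lidded jar, amber bottle or tip box at the end, but the arm never reached for or knowingly touched them.

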